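# Fill the empty spring pockets of the handle board

### The arm

A 6-joint arm with a two-finger parallel gripper is mounted at the origin on the work surface. World frame = base frame: x ahead of the robot, y to its left, z up, the work surface at z = 0. Lengths are in m, angles in rad, forces in N, time in s.
With the tool pointing down it reaches from about 0.4 to 0.925 m from the base axis. Payload 12.5 kg.
Tool frame: the origin (TCP) lies at the very end of the fingers, on their centre line; the grasp point (between the pads) lies 19 mm behind it; z points along the fingers, y is the line along which they close (so a half turn about z gives the same grasp; the last joint's range is limited). The gripper opens to 95 mm and grips with 3 to 60 N. Pads are 20 mm wide; open, the fingers measure 119 mm over their backs; the gripper's body (75 mm by 180 mm) begins 59 mm behind the grasp point.
Start: joints at [1.195, 0.491, 1.559, -0, 1.092, -0.106], TCP at [0.167, 0.602, 0.215] pointing down, gripper open.
Joint ranges: [-3.1, 3.1], [-0.84, 2.19], [0.05, 2.79], [-1.13, 4.28], [0.06, 2.93], [-2.69, 2.69]. Speed limits (rad/s): [2.22, 2.22, 2.79, 3.14, 3.14, 3.14].

### API

Orientations are given as a unit quaternion [x, y, z, w].
In Python, from plant import * gives the robot as it stands.
- The arm moves only by the shell command python3 -m inch 'ROWS' [FORCE]. ROWS is JSON, a list of rows, each a list of 3 entries, a list of its own where there are three numbers: the shift along the world's x, y, z in m, then the turn, a rotation vector about the world's x, y, z in degrees, then the finger opening in m, from 0 to 0.0951. In form: [[[tx, ty, tz], [rx, ry, rz], claw], ...]. A call has exactly 8 rows; each row shifts and turns the commanded pose from where the row before left it; what a row does not reach is not made up. A row lasts 1/8 s, in which the tool goes at most 62.5 mm and 10.7 degrees, less where a joint would pass 70% of its speed; a pose out of reach is approached as far as the arm can. A call is refused whole if a number of a shift passes 0.0625 or a number of a turn 10.7, either way. A call with a gripper value outside its range is refused whole. The fingers move at their own pace and stop on an object; FORCE is the grip in N (left out, the last holds). Time passes only in rows, so rows that do not move let the fingers close, or fill a call up. It gives the time, the measured TCP pose, the force, the opening and the grip force at its end, in the units of the state.
- get_state(): the state, without advancing time (a new reading comes with each control period).
- get_image(name): name is "scene" or "top" or "wrist"; returns the picture (384x512x3 uint8, red, green, blue); there is no depth.
- camera_info(name): a dict with "fx", "fy", "cx", "cy" (pixels), "camera_from_world" (4x4, takes a point from world to camera coordinates). Camera axes: x right, y up, looking along -z (the intrinsics and any distortion apply to the point x, -y, -z); pixel columns grow to the right and rows downward; lengths in m; the calibration is good to about 2 mm. The wrist camera is an equidistant fisheye: a pixel r from the principal point sees the ray r / f radians off the axis. A picture is of the moment at which its call begins: read the wrist's pose just before it. camera_info takes no time and is no camera call; for the wrist camera it gives the pose at the moment of the call.
- hand_in(): hands the job in; it is judged then, once.
Trained networks look in the newest picture that a camera, given by its name, has taken for a name from the list of things; names that differ only in an ending like _2 or _b are one class to them, and where a whole thing is asked for, a point or a joint stands for the part that bears it (a point fixed in the world has none). Each returns a list of dicts, best first, with "confidence" (0 to 1); they miss things now and then, are a little off and sometimes report something else, mostly with a low value. They report only what shows in the picture. A call takes as long as a camera call. They do not tell look-alikes from the thing itself.
- boxes_of(camera, query): "position" ([x, y, z] in m, in the coordinates of the camera as it stood for that picture, good to about 4 mm: the middle of the surface that is visible of it).
- pinpoint(camera, query): "position" ([x, y, z] in m, in the coordinates of the camera as it stood for that picture, good to about 4 mm: a listed point, or the origin of a listed thing).
The state is a dict: "time": time; "joints": joint angles; "dq": joint speeds; "joint_efforts": joint torques, N m; "position": TCP position; "ee_rot": TCP orientation; "force": force on the tool from outside, world axes, zero at the start; "moment": the same for the moment, N m; "gripper_width": opening from 0.0 (shut) to 1.0 (fully open); "grasp_force": force on a finger pad.
Only numpy, scipy, OpenCV 4.12 (cv2) and the standard library are available. Lean on these libraries where they do the work, as an engineer would, in place of code of your own. Each camera call takes 0.05 s, during which the arm holds its last target. There are 200 camera calls.

### The job

Two of the four spring pockets on the plywood board are empty: load each with one of the brown brass-ferruled handles lying loose on the bench, brass end under the steel keeper against the red spring plunger and butt end snapped down inside the wooden step, so that it lies flat and fully home like the ones already there. Leave the handles already in their pockets alone, and do not disturb the black handle, the tools or the other things on the bench.

Things in the scene. Friction and masses are not known exactly. Their poses are not given: they have to be found in the camera images.
- board: plywood board 200 x 300 x 12 mm, fixed to the bench, with four equal sprung pockets side by side, 70 mm apart along its y; some hold handles, some are empty. Origin: on the bench under the middle of the row; x along the pockets, from the spring end (near the robot) to the butt end, z up.
- pocket_1 (a point): first pocket (all four are equal). Point: where the origin (underside middle) of a home handle lies, on a 24 mm wide padded floor 18 mm above the bench; axes as the board's. Lengths below and at the other pockets are in this frame. The floor ends at x = -38 mm; under the ferrule there is 6 mm more depth.
- pocket_2 (a point): second pocket. Spring end: a red plunger, 22 mm wide, z = 2 to 22 mm, face at x = -57 mm when empty and at -65 mm behind a home handle. It yields towards -x by up to 18 mm: about 4 N to start it, 7 N at home, 11 N fully back.
- pocket_3 (a point): third pocket. Keeper: a fixed steel bar over the spring end, x = -63 to -49 mm, underside at z = 29 mm, top at 35 mm, on posts 29 mm apart inside: the ferrule passes between them, the body does not. Butt end: a fixed wooden step, x = 65 to 73 mm, 14 mm high, with cheeks as high at x = 45 to 65 mm, 36 mm apart inside.
- pocket_4 (a point): fourth pocket. An empty gap (122 mm) is shorter than a handle, and a level handle above the step cannot pass under the keeper. Loading: ferrule first, nose tilted down 10 to 22 degrees, under the keeper, push the plunger back past home, lower the butt inside the step, let go; the spring pushes it home.
- handle_a: brown wooden handle, 130 mm long, 80 to 150 g, loose: body 105 x 30 x 26 mm (x, y, z) and at the -x end a brass ferrule, 20 mm across, 25 mm long, its axis 13 mm above the underside. Origin: underside, midway along the 130 mm; x runs from ferrule to butt, z up. It may be in a pocket already or lie spare on the bench.
- handle_a_nose (a point): centre of the ferrule's end face on handle_a, 65 mm from the handle's origin along its -x and 13 mm up
- handle_b: another such handle, exactly like handle_a; in a pocket already or spare
- handle_b_nose (a point): centre of the ferrule's end face on handle_b, 65 mm from the handle's origin along its -x and 13 mm up
- handle_c: another such handle, exactly like handle_a; in a pocket already or spare
- handle_c_nose (a point): centre of the ferrule's end face on handle_c, 65 mm from the handle's origin along its -x and 13 mm up
- handle_d: another such handle, exactly like handle_a; in a pocket already or spare
- handle_d_nose (a point): centre of the ferrule's end face on handle_d, 65 mm from the handle's origin along its -x and 13 mm up
- dark_handle: black wooden handle without ferrule, 120 x 30 x 26 mm, lying; a bystander, not to be moved
- mallet: hammer, lying; a bystander, not to be moved
- driver: screwdriver, lying; a bystander, not to be moved
- glue: white jar, 54 mm across, 85 mm tall; a bystander, not to be moved
- tin: metal tin, 80 mm across, 70 mm tall; a bystander, not to be moved
- offcut: pale wooden offcut 110 x 45 x 20 mm; a bystander, not to be moved
- stone: grey whetstone 150 x 50 x 25 mm; a bystander, not to be moved
Things that resemble listed ones, but are neither listed nor needed, are in the scene too. What is shaped like the handle_d but blue, pink or purple is not meant.

How it is judged:
At the end, for the whole second after the job is handed in: Both spare handles (handle_c, handle_d) lie at rest in pockets that were empty: origin within 7 mm of the pocket's point, ferrule at the spring end, lengthwise within 0.1 rad of the board's x, flat within 0.08 rad; the two handles that were already in pockets are within 7 mm of where they were (((distance between handle_c and pocket_1 below 0.007 m and x of handle_c_nose in the frame of pocket_1 below -0.055 m) or (distance between handle_c and pocket_2 below 0.007 m and x of handle_c_nose in the frame of pocket_2 below -0.055 m) or (distance between handle_c and pocket_3 below 0.007 m and x of handle_c_nose in the frame of pocket_3 below -0.055 m) or (distance between handle_c and pocket_4 below 0.007 m and x of handle_c_nose in the frame of pocket_4 below -0.055 m)) and angle between the x axis of each of handle_c, handle_d and the x axis of board, either way round below 0.1 rad and angle between each of handle_c, handle_d's own z axis and vertical below 0.08 rad and linear speed of each of handle_c, handle_d below 0.02 m/s and ((distance between handle_d and pocket_1 below 0.007 m and x of handle_d_nose in the frame of pocket_1 below -0.055 m) or (distance between handle_d and pocket_2 below 0.007 m and x of handle_d_nose in the frame of pocket_2 below -0.055 m) or (distance between handle_d and pocket_3 below 0.007 m and x of handle_d_nose in the frame of pocket_3 below -0.055 m) or (distance between handle_d and pocket_4 below 0.007 m and x of handle_d_nose in the frame of pocket_4 below -0.055 m)) and distance of each of handle_a, handle_b from where it was at the start of the episode below 0.007 m); the robot touches nothing.
It fails at once if a handle that was already in a pocket is moved by more than 15 mm (distance of any of handle_a, handle_b from where it was at the start of the episode above 0.015 m).
It fails at once if a bystander is moved by more than 30 mm (distance of any of dark_handle, mallet, driver, glue, tin, offcut, stone from where it was at the start of the episode above 0.03 m).
It also fails if it takes over 72 s, if anything falls off the work surface, if the arm or the gripper's body presses on something with over 40 N, if the wrist force passes 120 N, or if a joint passes its speed limit or range.

## Working session

There is one attempt and no reset: what is moved stays moved. The work goes in short steps, Python scripts to look and compute and a shell command to move; the robot and the scene stay as the last step left them, time stands still between calls to the robot, and variables do not carry over. Pictures are saved under pics/ and viewed, at most 10 in all, crops included, and the job is handed in when it is done.

```bash
mkdir -p pics; ls
cat > h.py <<'E'
from plant import *
import numpy as np, cv2
def w(cam,p,ci=None):
    T=np.array((ci or camera_info(cam))["camera_from_world"]); return (np.linalg.inv(T)@np.r_[p,1])[:3]
def find(cam,q,f=pinpoint):
    ci=camera_info(cam); return [(round(d["confidence"],2),w(cam,d["position"],ci).round(4).tolist()) for d in f(cam,q)]
def save(cam,n):
    im=get_image(cam); cv2.imwrite(f"pics/{n}.png",im[...,::-1]); return im
E
python3 - <<'E'
from h import *
for c in ("scene","top"):
    save(c,c+"0")
    for q in ("board","pocket_1","handle_a","handle_a_nose"): print(c,q,*find(c,q),sep="\n  ")
s=get_state();print(s)
print(camera_info("top"))
E
```

```text
pics
scene
  board
  (0.74, [0.5879, 0.1664, -0.0024])
  (0.68, [0.6863, -0.3648, -0.0066])
scene
  pocket_1
  (0.96, [0.5914, 0.0585, 0.0164])
  (0.85, [0.5748, 0.2742, 0.0169])
  (0.66, [0.5866, 0.1984, 0.013])
  (0.65, [0.5864, 0.1271, 0.0155])
scene
  handle_a
  (0.85, [0.5914, 0.1341, 0.0191])
  (0.79, [0.5088, -0.1713, 0.0013])
  (0.7, [0.5879, 0.1986, 0.0143])
  (0.67, [0.2739, -0.3498, -0.0036])
  (0.59, [0.5905, 0.0582, 0.0194])
  (0.59, [0.3415, -0.1733, -0.0027])
  (0.59, [0.3074, 0.2028, -0.0006])
  (0.58, [0.5185, -0.3542, -0.0])
  (0.55, [0.3556, 0.37, 0.0005])
scene
  handle_a_nose
  (0.83, [0.526, 0.1268, 0.0334])
top
  board
  (0.55, [0.5852, 0.1681, 0.0003])
top
  pocket_1
  (0.94, [0.5859, 0.1286, 0.0178])
  (0.76, [0.594, 0.0627, 0.0227])
  (0.75, [0.5845, 0.2024, 0.0204])
  (0.75, [0.5777, 0.2722, 0.0184])
  (0.24, [0.5884, 0.1301, 0.0139])
top
  handle_a
  (0.92, [0.5897, 0.0636, 0.0165])
  (0.9, [0.3429, -0.1758, -0.0014])
  (0.87, [0.5113, -0.352, 0.0038])
  (0.86, [0.5076, -0.1718, -0.0029])
  (0.78, [0.2745, -0.3536, -0.0031])
  (0.77, [0.3124, 0.2061, -0.00
[... 617 characters left out ...]
4489087e-01, 9.90915073e-01, 5.59971584e-05, 8.88868313e-06]), 'force': array([ 0.16622566,  0.40152739, -0.77691017]), 'moment': array([-0.07680946,  0.00445911,  0.01367566]), 'grasp_force': 0.0, 'gripper_width': 0.9971568355793239}
{'fx': 359.1081669643788, 'fy': 359.1081669643788, 'cx': 253.92750167304794, 'cy': 190.31838343552735, 'camera_from_world': array([[ 2.27916481e-02, -9.99739992e-01,  6.99795961e-04,
        -2.20230525e-02],
       [ 9.87025835e-01,  2.26130654e-02,  1.58961158e-01,
        -5.39433037e-01],
       [-1.58935651e-01, -2.93227008e-03,  9.87284589e-01,
        -1.06781028e+00],
       [ 0.00000000e+00,  0.00000000e+00,  0.00000000e+00,
         1.00000000e+00]])}
```

Run:
```python
import cv2
a=cv2.imread("pics/top0.png");cv2.imwrite("pics/top0b.png",cv2.resize(a,(800,600),interpolation=cv2.INTER_CUBIC))
```

```text
(no output)
```

View pics/top0b.png

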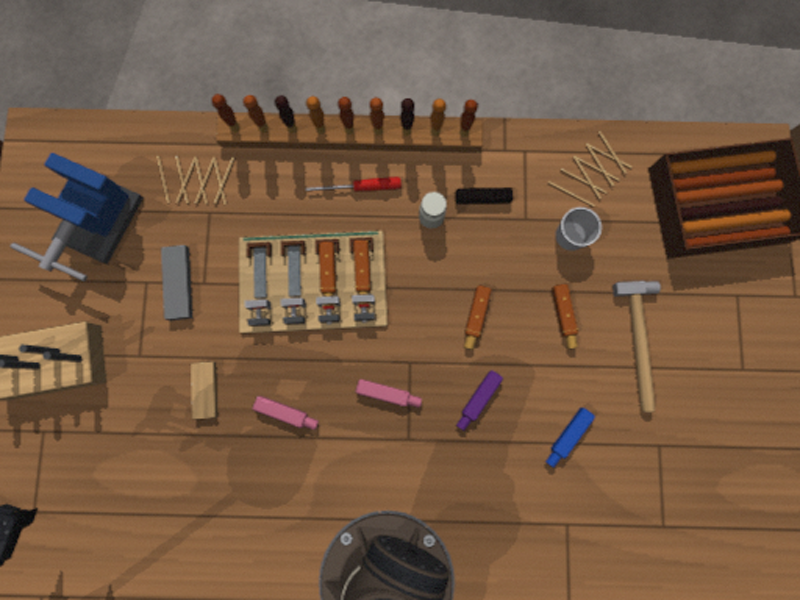

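View pics/scene0.png

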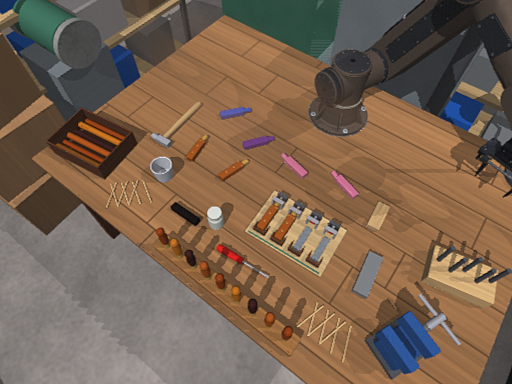

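Top view: the two spare brown handles are at (478,316) and (567,315). The left two pockets, (260,285) and (292,285), are empty, and the right two are full. Next I'll look at the board from the wrist on the way past.

```bash
python3 -m inch '[[[0.042,-0.045,0.005],[0,0,2.4],0.09],[[0.042,-0.045,0.005],[0,0,2.4],0.09],[[0.042,-0.045,0.005],[0,0,2.4],0.09],[[0.042,-0.045,0.005],[0,0,2.4],0.09],[[0.042,-0.045,0.005],[0,0,2.4],0.09],[[0.042,-0.045,0.005],[0,0,2.4],0.09],[[0.042,-0.045,0.005],[0,0,2.4],0.09],[[0.042,-0.045,0.005],[0,0,2.4],0.09]]'
python3 - <<'E'
from h import *
print(camera_info("wrist"))
im=save("wrist","w1")
for q in ("board","pocket_1","handle_a","handle_a_nose"): print(q,*find("wrist",q),sep="\n  ")
E
```

```text
time: 1.5
position: [0.5038, 0.2407, 0.2551]
ee_rot: [-0.033, 0.999, 0.0, 0.0]
force: [0.4, 1.2, 0.4]
gripper_width: 0.948
grasp_force: 0.0
{'fx': 297.3186396354542, 'fy': 297.3186396354542, 'cx': 254.62432911995361, 'cy': 187.14326444535615, 'camera_from_world': array([[-6.68860725e-02,  9.97760619e-01,  2.43091303e-05,
        -2.07211332e-01],
       [-9.63200177e-01, -6.45629152e-02, -2.60915790e-01,
         5.41367774e-01],
       [-2.60329930e-01, -1.74750470e-02,  9.65361564e-01,
        -2.94791843e-01],
       [ 0.00000000e+00,  0.00000000e+00,  0.00000000e+00,
         1.00000000e+00]])}
board
  (0.84, [0.5906, 0.1668, 0.0008])
pocket_1
  (0.91, [0.5871, 0.1314, 0.0186])
  (0.78, [0.5849, 0.2016, 0.0176])
  (0.66, [0.5801, 0.2677, 0.0201])
handle_a
  (0.77, [0.3362, -0.17, 0.0019])
  (0.67, [0.591, 0.1332, 0.0181])
  (0.64, [0.592, 0.0664, 0.0218])
  (0.62, [0.5066, -0.1662, 0.0021])
  (0.56, [0.3514, 0.0071, -0.0028])
  (0.55, [0.4485, -0.1575, 0.0118])
handle_a_nose
  (0.62, [0.5216, 0.1285, 0.0279])
```

View pics/w1.png

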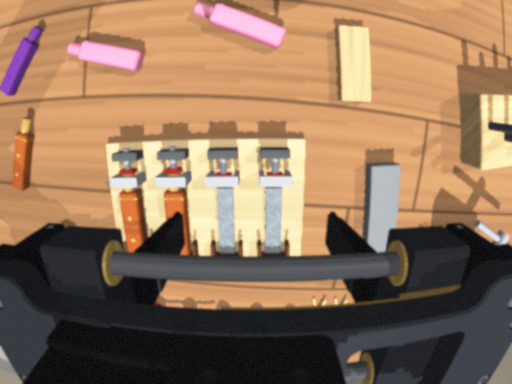

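Wrist view: the board spans roughly (107–305, 138–257). The empty pockets have grey floors at (225,215) and (273,215), with keepers at (223,180) and (277,180). I'll zoom in to measure them.

```bash
cat >> h.py <<'E'
def ray(cam,u,v,z,ci=None):
    ci=ci or camera_info(cam); x=(u-ci["cx"])/ci["fx"]; y=(v-ci["cy"])/ci["fy"]
    if cam=="wrist":
        r=np.hypot(x,y); k=np.sin(r)/r if r>1e-9 else 1; d=np.array([x*k,-y*k,-np.cos(r)])
    else: d=np.array([x,-y,-1.])
    T=np.linalg.inv(np.array(ci["camera_from_world"])); o=T[:3,3]; d=T[:3,:3]@d
    return o+d*(z-o[2])/d[2]
E
python3 - <<'E'
from h import *
im=cv2.imread("pics/w1.png")
c=cv2.resize(im[130:260,190:315],None,fx=4.5,fy=4.5,interpolation=cv2.INTER_CUBIC);cv2.imwrite("pics/w1c.png",c);print(c.shape)
# spare handles from top picture
t=cv2.imread("pics/top0.png"); hsv=cv2.cvtColor(t,cv2.COLOR_BGR2HSV)
for (u,v) in ((478,316),(567,315)):
    u,v=int(u/1.5625),int(v/1.5625)
    s=hsv[v-26:v+26,u-14:u+15]; print(s[26,14],s[2,2])
    m=np.uint8((s[...,1]>185)&(s[...,2]>90)); n,l,st,ce=cv2.connectedComponentsWithStats(m); k=1+np.argmax(st[1:,4])
    ys,xs=np.where(l==k); pts=np.array([ray("top",a+u-14,b+v-26,0.02)[:2] for a,b in zip(xs,ys)])
    (cc,sz,an)=cv2.minAreaRect(pts.astype(np.float32)*1000); print(st[k],cc,sz,an,pts.mean(0))
    e=np.linalg.eigh(np.cov(pts.T))[1][:,1]; print("axis deg",np.degrees(np.arctan2(e[1],e[0])))
    cv2.imwrite(f"pics/m{u}.png",np.hstack([cv2.resize(t[v-26:v+26,u-14:u+15],None,fx=6,fy=6),cv2.cvtColor(cv2.resize(np.uint8(l==k)*255,None,fx=6,fy=6),cv2.COLOR_GRAY2BGR)]))
E
```

```text
(585, 562, 3)
[ 17 165 168] [ 13 133 121]
[  7   7  16  32 235] (521.30615234375, -173.2962188720703) (28.053062438964844, 100.14021301269531) 76.26921081542969 [ 0.52344544 -0.17334795]
axis deg 166.54198664665856
[ 13 177 153] [ 14 129 128]
[  7   7  14  33 242] (527.417236328125, -348.86553955078125) (101.67301177978516, 27.02382469177246) 10.342628479003906 [ 0.52926403 -0.34859782]
axis deg -169.17840177697684
```

View pics/w1c.png

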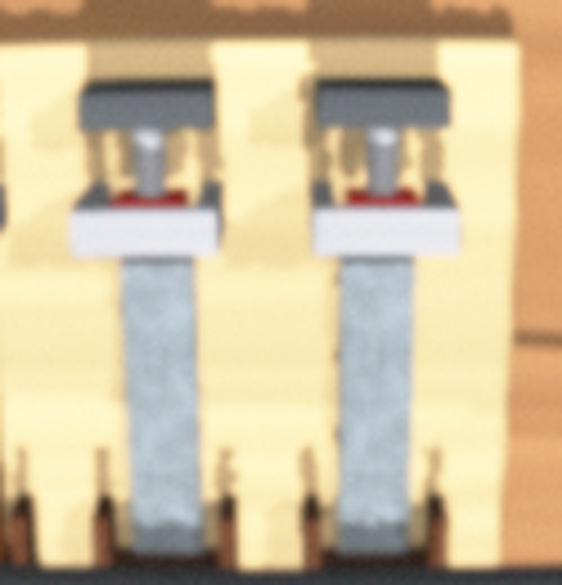

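Run:
```python
from h import *
ci=camera_info("wrist"); print("cam",np.linalg.inv(ci["camera_from_world"])[:3,3].round(3))
P=lambda X,Y,z:ray("wrist",190+X/4.5-.4,130+Y/4.5-.4,z,ci)
for n,X,Y,z in [("fl3a",158,262,.018),("fl3b",168,525,.018),("fl4a",377,262,.018),("fl4b",375,525,.018),("k3l",70,254,.053),("k3r",218,254,.053),("k4l",313,254,.053),("k4r",460,254,.053),("k3lt",72,208,.053),("k3rt",218,208,.053),("k4lt",313,208,.053),("k4rt",460,208,.053),("cornNR",519,40,.012),("edgeR",500,565,.012),("edgeN",0,42,.012)]: print(n,P(X,Y,z).round(4))
```

```text
cam [0.429 0.238 0.425]
fl3a [0.5427 0.2031 0.018 ]
fl3b [0.6348 0.2094 0.018 ]
fl4a [0.5382 0.2722 0.018 ]
fl4b [0.6301 0.2793 0.018 ]
k3l [0.5322 0.1803 0.053 ]
k3r [0.5294 0.2234 0.053 ]
k4l [0.5276 0.2507 0.053 ]
k4r [0.5249 0.2932 0.053 ]
k3lt [0.5184 0.1805 0.053 ]
k3rt [0.5158 0.2227 0.053 ]
k4lt [0.5141 0.2497 0.053 ]
k4rt [0.5113 0.2919 0.053 ]
cornNR [0.4654 0.3115 0.012 ]
edgeR [0.6467 0.3253 0.012 ]
edgeN [0.476  0.1494 0.012 ]
```

```bash
python3 -m inch '[[[0.0019,-0.0518,-0.008],[0,0,-2.16],0.07],[[0.0019,-0.0518,-0.008],[0,0,-2.16],0.07],[[0.0019,-0.0518,-0.016],[0,0,-2.16],0.07],[[0.0019,-0.0518,-0.018],[0,0,-2.16],0.07],[[0.0019,-0.0518,-0.018],[0,0,-2.16],0.07],[[0.0019,-0.0518,-0.018],[0,0,-2.16],0.07],[[0.0019,-0.0518,-0.018],[0,0,-2.16],0.07],[[0.0019,-0.0518,-0.018],[0,0,-2.16],0.07]]' 30
python3 - <<'E'
from h import *
save("wrist","w2")
for q in ("handle_a","handle_a_nose"): print(q,*find("wrist",q)[:4],sep="\n  ")
T=camera_info("top")
for X,Y in ((293,255),(293,290),(260,255),(260,290)): print(ray("top",X/1.5625,Y/1.5625,.018,T).round(4))
E
```

```text
time: 2.75
position: [0.5179, -0.1719, 0.1323]
ee_rot: [0.117, 0.993, 0.0, 0.0]
force: [-0.2, 0.4, -0.8]
gripper_width: 0.735
grasp_force: 0.0
handle_a
  (0.96, [0.3388, -0.1753, -0.0021])
  (0.9, [0.5086, -0.1723, -0.0009])
  (0.88, [0.5907, 0.1278, 0.0171])
  (0.78, [0.5891, 0.0598, 0.0196])
handle_a_nose
  (0.58, [0.526, 0.127, 0.0249])
[0.6269 0.205  0.018 ]
[0.5542 0.2012 0.018 ]
[0.6254 0.2727 0.018 ]
[0.5526 0.2682 0.018 ]
```

View pics/w2.png

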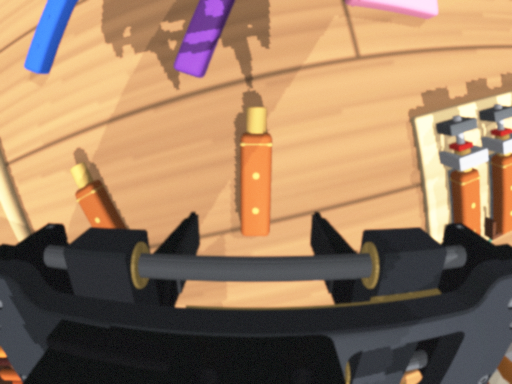

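Wrist view: the spare handle is centred at u≈256 and lined up with the fingers, with its butt edge at (256,236), joint at (257,136) and nose at (257,107).

```bash
python3 - <<'E'
from h import *
for u,v,z in ((256,236,.026),(257,136,.023),(257,107,.01),(241,205,.026),(271,205,.026),(241,145,.026),(273,145,.026)): print(ray("wrist",u,v,z).round(4))
E
python3 -m inch '[[[0.0,-0.0005,-0.025],[0,0,0],0.07],[[0.0,-0.0005,-0.025],[0,0,0],0.07],[[0,0,-0.025],[0,0,0],0.07],[[0,0,-0.025],[0,0,0],0.07],[[0,0,-0.02],[0,0,0],0.07],[[0,0,-0.007],[0,0,0],0.07],[[0,0,0],[0,0,0],0.07],[[0,0,0],[0,0,0],0.07]]'
```

```text
[ 0.5692 -0.1825  0.026 ]
[ 0.4718 -0.1581  0.023 ]
[ 0.4451 -0.1515  0.01  ]
[ 0.5333 -0.189   0.026 ]
[ 0.5403 -0.1604  0.026 ]
[ 0.4762 -0.1745  0.026 ]
[ 0.4832 -0.1454  0.026 ]
time: 3.9
position: [0.5182, -0.1726, 0.0065]
ee_rot: [0.118, 0.993, -0.0, 0.001]
force: [0.1, 0.4, 0.4]
gripper_width: 0.735
grasp_force: 0.0
```

```bash
python3 -m inch '[[[0,0,-0.002],[0,0,0],0.02],[[0,0,0],[0,0,0],0.02],[[0,0,0],[0,0,0],0.02],[[0,0,0],[0,0,0],0.02],[[0,0,0],[0,0,0],0.02],[[0,0,0],[0,0,0],0.02],[[0,0,0.015],[0,0,0],0.02],[[0,0,0.025],[0,0,0],0.02]]' 45
python3 -m inch '[[[0,0,0.04],[0,0,0],0.02],[[0,0.03,0.05],[0,0,2.2],0.02],[[0.005,0.062,0.02],[0,0,2.2],0.02],[[0.01,0.062,0.01],[0,0,2.2],0.02],[[0.015,0.062,0],[0,0,2.2],0.02],[[0.015,0.062,0],[0,0,2.2],0.02],[[0.02,0.062,0],[0,0,2.2],0.02],[[0.02,0.06,0],[0,0,2.2],0.02]]'
python3 - <<'E'
from h import *
print(get_state()["gripper_width"]*.0951)
save("wrist","w3"); save("top","t3")
for c in("wrist","top"):
  for q in ("handle_a","handle_a_nose","pocket_1"): print(q,*find(c,q)[:7],sep="\n  ")
E
```

```text
time: 4.9
position: [0.5174, -0.1729, 0.0443]
ee_rot: [0.118, 0.993, 0.0, -0.001]
force: [0.1, -1.1, -1.5]
gripper_width: 0.315
grasp_force: 45.0
time: 5.9
position: [0.6009, 0.2197, 0.1638]
ee_rot: [-0.017, 1.0, 0.0, 0.0]
force: [0.4, -0.6, -0.3]
gripper_width: 0.312
grasp_force: 45.0
0.029671144177966072
handle_a
  (0.92, [0.5889, 0.2244, 0.1621])
  (0.88, [0.5878, 0.1393, 0.0192])
  (0.68, [0.5932, 0.0689, 0.0206])
  (0.49, [0.3446, -0.1688, 0.0017])
handle_a_nose
  (0.86, [0.5238, 0.1265, 0.0256])
pocket_1
  (0.97, [0.5757, 0.268, 0.0173])
  (0.81, [0.5843, 0.2043, 0.0147])
  (0.7, [0.5875, 0.1341, 0.0205])
  (0.56, [0.5902, 0.0645, 0.0153])
handle_a
  (0.83, [0.5891, 0.0648, 0.0168])
  (0.81, [0.5872, 0.1299, 0.0151])
  (0.79, [0.3516, 0.0007, -0.0017])
  (0.79, [0.2794, -0.3513, -0.0029])
  (0.63, [0.5113, -0.3531, 0.0012])
  (0.56, [0.3435, -0.1744, -0.0027])
handle_a_nose
  (0.81, [0.5202, 0.1259, 0.0313])
pocket_1
  (0.84, [0.5893, 0.1318, 0.0198])
  (0.83, [0.5822, 0.2005, 0.0175])
  (0.7, [0.5781, 0.2701, 0.017])
  (0.64, [0.5919, 0.0627, 0.0225])
```

View pics/w3.png

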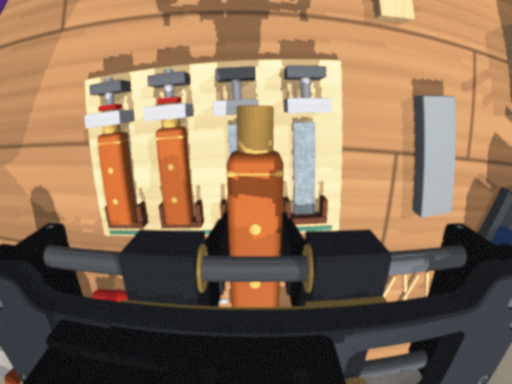

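Wrist view: the handle is held straight, with its nose at (255,107). Pocket 3's keeper is at (237,108) and pocket 4's at (308,105). I'll crop it for precise measurement.

Run:
```python
from h import *
im=cv2.imread("pics/w3.png")
cv2.imwrite("pics/w3c.png",cv2.resize(im[55:225,205:345],None,fx=3.5,fy=3.5,interpolation=cv2.INTER_CUBIC))
```

```text
(no output)
```

View pics/w3c.png

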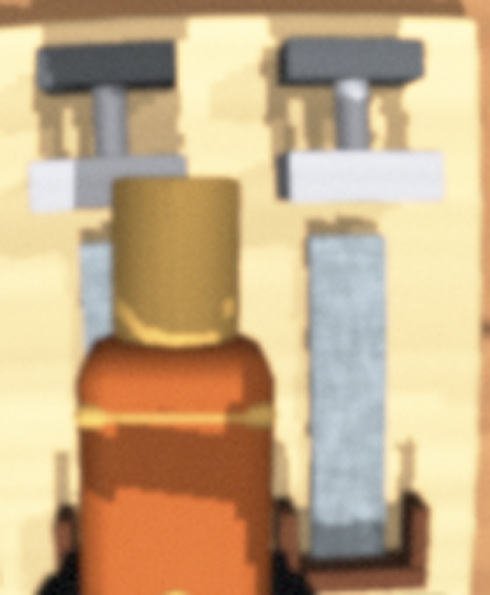

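Run:
```python
from h import *
ci=camera_info("wrist"); print("cam",np.linalg.inv(ci["camera_from_world"])[:3,3].round(4))
s=get_state(); print(s["position"].round(4),s["ee_rot"].round(4))
P=lambda X,Y,z:ray("wrist",205+(X+.5)/3.5-.5,55+(Y+.5)/3.5-.5,z,ci).round(4)
for n,X,Y,z in [("nose_c",177,178,.1723),("joint_c",177,340,.1823),("k4l",289,200,.053),("k4r",444,200,.053),("k4lt",289,152,.053),("k4rt",441,152,.053),("fl4 start",347,235,.018),("fl4end",346,500,.018),("fl4 startL",310,235,.018),("fl4 R",385,235,.018),("k3l",30,210,.053),("k3r",185,205,.053),("k3rt",185,156,.053)]: print(n,P(X,Y,z))
from h import *
im=cv2.imread("pics/t3.png")
```

```text
cam [0.5276 0.2148 0.3339]
[0.6006 0.2163 0.1631] [-0.0155  0.9999  0.      0.    ]
nose_c [0.5258 0.215  0.1723]
joint_c [0.5497 0.2157 0.1823]
k4l [0.5292 0.2454 0.053 ]
k4r [0.5265 0.2881 0.053 ]
k4lt [0.5162 0.2448 0.053 ]
k4rt [0.5134 0.2866 0.053 ]
fl4 start [0.5392 0.2674 0.018 ]
fl4end [0.6231 0.2725 0.018 ]
fl4 startL [0.5398 0.256  0.018 ]
fl4 R [0.5385 0.2792 0.018 ]
k3l [0.5339 0.1759 0.053 ]
k3r [0.5317 0.2175 0.053 ]
k3rt [0.5185 0.2171 0.053 ]
```

```bash
python3 -m inch '[[[0.005,0.01,-0.01],[0.17,-2.5,0.35],0.02],[[0.005,0.01,-0.011],[0.17,-2.5,0.35],0.02],[[0.005,0.01,-0.011],[0.17,-2.5,0.35],0.02],[[0.005,0.011,-0.011],[0.17,-2.5,0.35],0.02],[[0.005,0.01,-0.011],[0.17,-2.5,0.35],0.02],[[0.0035,0.01,-0.01],[0.17,-2.5,0.35],0.02],[[0,0,0],[0,0,0],0.02],[[0,0,0],[0,0,0],0.02]]'
python3 - <<'E'
from h import *
from scipy.spatial.transform import Rotation as R
import time
s=get_state(); print(s["position"].round(4)); M=R.from_quat(s["ee_rot"]).as_matrix(); print((M*[-1,1,-1]).round(3))
save("wrist","w4"); save("top","t4"); 
im=cv2.imread("pics/w4.png")
cv2.imwrite("pics/w4c.png",cv2.resize(im[:300,100:500],None,fx=2,fy=2,interpolation=cv2.INTER_CUBIC))
print(get_state()["position"].round(4))
for c in("wrist","top"):
  for q in ("pocket_1",): print(q,*find(c,q)[:7],sep="\n  ")
E
```

```text
time: 7.3
position: [0.6295, 0.2777, 0.0993]
ee_rot: [-0.034, 0.991, 0.007, 0.131]
force: [0.1, 0.6, -0.6]
gripper_width: 0.318
grasp_force: 45.0
[0.6295 0.2777 0.0993]
[[ 0.964 -0.069 -0.258]
 [ 0.065  0.998 -0.022]
 [ 0.259  0.005  0.966]]
[0.6296 0.2778 0.0993]
pocket_1
  (0.64, [0.5892, 0.0673, 0.0137])
pocket_1
  (0.85, [0.587, 0.1278, 0.0179])
  (0.7, [0.5895, 0.0657, 0.0232])
  (0.67, [0.5776, 0.2703, 0.019])
  (0.65, [0.582, 0.2027, 0.0193])
  (0.42, [0.5265, 0.0629, 0.036])
  (0.3, [0.4622, -0.5017, 0.0013])
```

View pics/w4c.png

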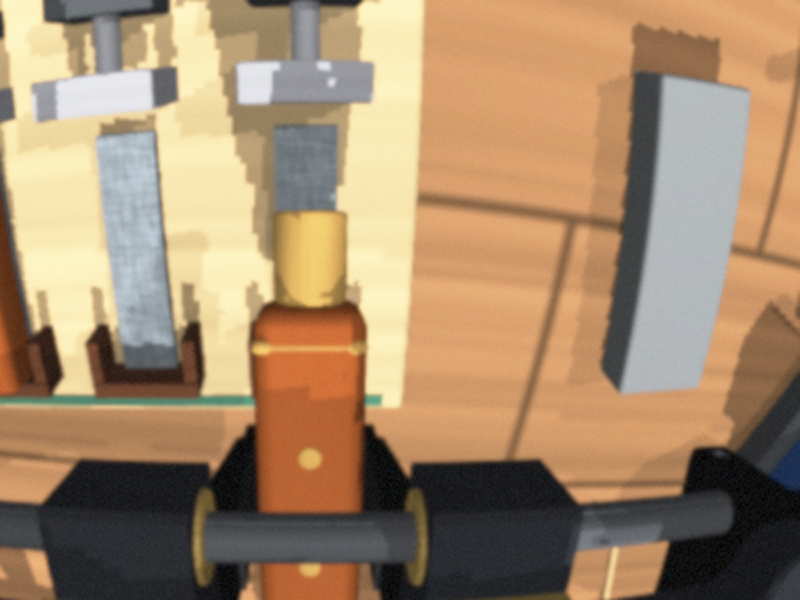

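Wrist view: the handle is tilted, with its nose centred at (311,211). Pocket 4's floor spans x 274–338 and its keeper 237–373, so the handle is nearly in line.

Run:
```python
from h import *
ci=camera_info("wrist"); 
P=lambda X,Y,z:ray("wrist",100+(X+.5)/2-.5,(Y+.5)/2-.5,z,ci).round(4)
a=np.array([.9977,.068]);
tcp=get_state()["position"];c,s=np.cos(.2618),np.sin(.2618)
n=lambda dx,dz:(tcp[:2]+a*((dx-10)/1e3*c-(dz-4.5)/1e3*s)).round(4).tolist()+[round(tcp[2]+(dx-10)/1e3*s+(dz-4.5)/1e3*c,4)]
e=n(-65,23);print("expected nosetop",e,P(311,211,e[2])); e=n(-40,23);print("exp joint",e,P(311,303,e[2]))
k=[P(237,104,.053),P(373,102,.053),P(241,64,.053),P(372,65,.053)];print(k)
f=[P(274,126,.018),P(338,126,.018),P(276,205,.018),P(338,205,.018)];print(f)
m=lambda x,y:(x+y)[:2]/2
print("pocket4 est",m(k[0],k[1])+.049*a,m(k[2],k[3])+.063*a,m(f[0],f[1])+.038*a,m(f[2],f[3]))
```

```text
expected nosetop [0.5525, 0.2728, np.float64(0.0976)] [0.5528 0.2738 0.0976]
exp joint [0.5766, 0.2745, np.float64(0.1041)] [0.5755 0.2754 0.1041]
[array([0.5299, 0.2492, 0.053 ]), array([0.5264, 0.2917, 0.053 ]), array([0.5169, 0.2498, 0.053 ]), array([0.5144, 0.2903, 0.053 ])]
[array([0.5405, 0.2596, 0.018 ]), array([0.5388, 0.2834, 0.018 ]), array([0.5716, 0.262 , 0.018 ]), array([0.5699, 0.286 , 0.018 ])]
pocket4 est [0.5770373 0.273782 ] [0.5785051 0.274334 ] [0.5775626 0.274084 ] [0.57075 0.274  ]
```

```bash
python3 -m inch '[[[0.0005,-0.001,-0.015],[0,0,0],0.02],[[0,0,-0.02],[0,0,0],0.02],[[0,0,-0.015],[0,0,0],0.02],[[0,0,0],[0,0,0],0.02],[[-0.008,-0.0006,-0.0021],[0,0,0],0.02],[[-0.009,-0.0006,-0.0024],[0,0,0],0.02],[[-0.008,-0.0005,-0.0022],[0,0,0],0.02],[[0,0,0],[0,0,0],0.02]]' 60
python3 -m inch '[[[-0.004,-0.0003,-0.0011],[0,0,0],0.02],[[-0.004,-0.0003,-0.0011],[0,0,0],0.02],[[0,0,0],[0,0,0],0.02],[[0,0,0],[0,0,0],0.02],[[0,0,0],[0,0,0],0.02],[[0,0,0],[0,0,0],0.02],[[0,0,0],[0,0,0],0.02],[[0,0,0],[0,0,0],0.02]]'
```

```text
time: 8.5
position: [0.6041, 0.2759, 0.0421]
ee_rot: [-0.035, 0.991, 0.007, 0.131]
force: [-0.4, -0.1, -1.5]
gripper_width: 0.313
grasp_force: 60.0
time: 9.5
position: [0.5968, 0.2753, 0.0398]
ee_rot: [-0.034, 0.991, 0.007, 0.131]
force: [3.5, 0.2, 0.5]
gripper_width: 0.316
grasp_force: 60.0
```

```bash
python3 -m inch '[[[-0.003,-0.0002,-0.0008],[0,0,0],0.02],[[-0.003,-0.0002,-0.0008],[0,0,0],0.02],[[-0.003,-0.0002,-0.0008],[0,0,0],0.02],[[-0.0015,-0.0001,-0.0003],[0,0,0],0.02],[[0,0,0],[0,0,0],0.02],[[0,0,0],[0,0,0],0.02],[[0,0,0],[0,0,0],0.02],[[0,0,0],[0,0,0],0.02]]'
```

```text
time: 10.5
position: [0.5871, 0.2748, 0.0376]
ee_rot: [-0.034, 0.991, 0.007, 0.132]
force: [7.5, -0.1, 1.4]
gripper_width: 0.313
grasp_force: 60.0
```

```bash
python3 -m inch '[[[-0.0008,-0.0001,-0.0024],[-0.17,2.5,0],0.02],[[-0.0008,-0.0001,-0.0024],[-0.17,2.5,0],0.02],[[-0.0006,0,-0.0024],[-0.17,2.5,0],0.02],[[-0.0006,0,-0.0024],[-0.17,2.5,0],0.02],[[-0.0006,0,-0.0024],[-0.17,2.5,0],0.02],[[-0.0006,0,-0.0024],[-0.17,2.5,0],0.02],[[0,0,0],[0,0,0],0.02],[[0,0,0],[0,0,0],0.02]]'
python3 - <<'E'
from h import *
save("wrist","w5")
E
```

```text
time: 11.5
position: [0.5831, 0.2744, 0.0224]
ee_rot: [-0.034, 0.999, 0.003, 0.001]
force: [8.7, 0.2, -3.9]
gripper_width: 0.311
grasp_force: 60.0
```

View pics/w5.png

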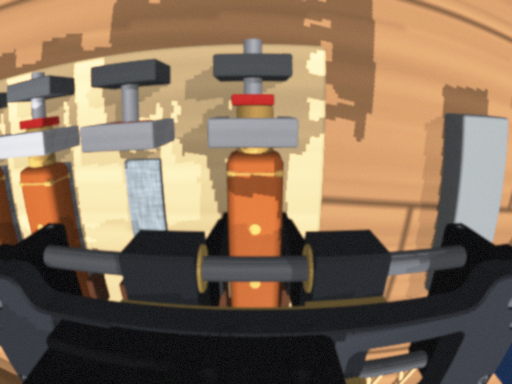

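The handle is level, with its ferrule under the keeper at (253,112) and the plunger pushed back. Releasing it now.

```bash
python3 -m inch '[[[0,0,0],[0,0,0],0.034],[[0,0,0],[0,0,0],0.04],[[0,0,0],[0,0,0],0.045],[[0,0,0],[0,0,0],0.05],[[0,0,0],[0,0,0],0.05],[[0,0,0.02],[0,0,0],0.05],[[0,0,0.04],[0,0,0],0.05],[[0,-0.01,0.06],[0,0,0],0.05]]' 45
python3 - <<'E'
from h import *
im=save("top","t6")
print(*find("top","handle_a"),sep="\n")
print(*find("top","handle_a_nose"),sep="\n")
a=cv2.imread("pics/t6.png")[130:225,140:400];cv2.imwrite("pics/t6c.png",cv2.resize(a,None,fx=3,fy=3,interpolation=cv2.INTER_CUBIC))
save("wrist","w6")
E
```

```text
time: 12.55
position: [0.5816, 0.2644, 0.144]
ee_rot: [-0.035, 0.999, 0.002, -0.001]
force: [0.3, 0.6, 0.6]
gripper_width: 0.524
grasp_force: 0.0
(0.96, [0.3441, -0.1725, -0.0003])
(0.93, [0.5829, 0.1282, 0.0145])
(0.9, [0.3473, 0.0005, -0.0038])
(0.88, [0.5879, 0.0615, 0.017])
(0.77, [0.5104, -0.3529, 0.0023])
(0.6, [0.5752, 0.2741, 0.0142])
(0.6, [0.3144, 0.2043, -0.0017])
(0.71, [0.5122, -0.3513, 0.0033])
(0.66, [0.5187, 0.1241, 0.032])
```

View pics/w6.png

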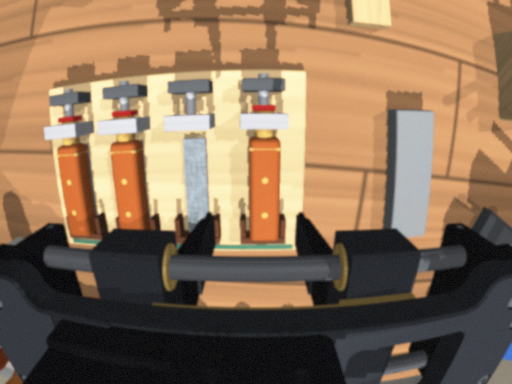

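The first handle sits home in pocket 4, at (264,190), just like its neighbours. Now the second spare.

```bash
python3 -m inch '[[[-0.005,-0.05,0.005],[0,0,0.5],0.07],[[-0.005,-0.055,0],[0,0,0.5],0.07],[[-0.005,-0.06,0],[0,0,0.5],0.07],[[-0.005,-0.06,0],[0,0,0.5],0.07],[[-0.005,-0.06,0],[0,0,0.5],0.07],[[-0.005,-0.06,0],[0,0,0.5],0.07],[[-0.005,-0.06,0],[0,0,0.5],0.07],[[-0.005,-0.06,0],[0,0,0.5],0.07]]'
python3 -m inch '[[[-0.005,-0.05,-0.005],[0,0,0.5],0.07],[[-0.005,-0.04,-0.005],[0,0,0.5],0.07],[[-0.005,-0.03,-0.005],[0,0,0.5],0.07],[[-0.005,-0.02,0],[0,0,0.5],0.07],[[0,-0.009,0],[0,0,0.7],0.07],[[0,0,0],[0,0,0],0.07],[[0,0,0],[0,0,0],0.07],[[0,0,0],[0,0,0],0.07]]'
python3 - <<'E'
from h import *
ci=camera_info("wrist")
im=save("wrist","w7")
print(*find("wrist","handle_a")[:4],sep="\n")
hsv=cv2.cvtColor(im,cv2.COLOR_RGB2HSV)
m=np.uint8((hsv[...,1]>150)&(hsv[...,2]>80)&(hsv[...,0]<15)); m[240:]=0
n,l,st,ce=cv2.connectedComponentsWithStats(m)
for k in range(1,n):
    if st[k,4]>800:
        ys,xs=np.where(l==k); pts=np.array([ray("wrist",a,b,.026,ci)[:2] for a,b in zip(xs,ys)])
        print(st[k],ce[k],[np.round(v,1) for v in cv2.minAreaRect(pts.astype(np.float32)*1000)])
E
```

```text
time: 13.75
position: [0.5414, -0.2023, 0.1467]
ee_rot: [-0.069, 0.998, 0.003, -0.001]
force: [0.1, -0.4, 0.0]
gripper_width: 0.736
grasp_force: 0.0
time: 14.75
position: [0.5225, -0.3489, 0.1327]
ee_rot: [-0.093, 0.996, 0.002, -0.0]
force: [0.0, 0.0, -0.0]
gripper_width: 0.733
grasp_force: 0.0
(0.86, [0.5184, -0.3484, 0.003])
(0.72, [0.3372, -0.1711, 0.0027])
[ 240  148   30   91 2561] [254.52557595 192.17219836] [array([ 532. , -346.4]), array([92.2, 29.1]), np.float64(11.4)]
```

Run:
```python
from h import *
ci=camera_info("wrist"); print(get_state()["position"])
im=cv2.imread("pics/w7.png"); h=cv2.cvtColor(im,cv2.COLOR_BGR2HSV)
for v in range(108,262,3): print(v,h[v,250:259].astype(int).mean(0).round().astype(int),ray("wrist",254.5,v,.026,ci)[:2].round(4))
o=cv2.cvtColor(cv2.imread("pics/w2.png"),cv2.COLOR_BGR2HSV)
print([ (v,*o[v,256]) for v in range(126,150,2)],[ (v,*o[v,256]) for v in range(226,244,2)])
```

```text
[ 0.52242694 -0.34917987  0.1327481 ]
108 [ 15 126 143] [ 0.4499 -0.3618]
111 [ 23 131 247] [ 0.4526 -0.3613]
114 [ 24 126 251] [ 0.4554 -0.3608]
117 [ 24 125 251] [ 0.4581 -0.3602]
120 [ 24 125 251] [ 0.4609 -0.3597]
123 [ 24 126 251] [ 0.4636 -0.3592]
126 [ 24 127 250] [ 0.4664 -0.3587]
129 [ 24 126 250] [ 0.4692 -0.3582]
132 [ 24 127 250] [ 0.4719 -0.3576]
135 [ 20 142 233] [ 0.4747 -0.3571]
138 [ 11 182 162] [ 0.4775 -0.3566]
141 [ 11 182 225] [ 0.4803 -0.3561]
144 [ 12 180 233] [ 0.483  -0.3555]
147 [ 17 155 245] [ 0.4858 -0.355 ]
150 [ 12 179 234] [ 0.4886 -0.3545]
153 [ 12 180 233] [ 0.4914 -0.3539]
156 [ 11 180 234] [ 0.4943 -0.3534]
159 [ 11 179 234] [ 0.4971 -0.3529]
162 [ 12 179 234] [ 0.4999 -0.3523]
165 [ 12 178 234] [ 0.5028 -0.3518]
168 [ 11 179 234] [ 0.5056 -0.3513]
171 [ 11 179 234] [ 0.5085 -0.3507]
174 [ 13 173 236] [ 0.5114 -0.3502]
177 [ 20 141 247] [ 0.5143 -0.3496]
180 [ 18 151 245] [ 0.5172 -0.3491]
183 [ 12 178 235] [ 0.5201 -0.3485]
186 [ 11 178 235] [ 0.5231 -0.348 ]
189 [ 12 179 235] [ 0.526  -0.3474]
192 [ 12 179 234] [ 0.529  -0.3469]
195 [ 11 178 235] 
[... 1182 characters left out ...]
(12), np.uint8(182), np.uint8(233)), (142, np.uint8(12), np.uint8(175), np.uint8(235)), (144, np.uint8(18), np.uint8(147), np.uint8(247)), (146, np.uint8(12), np.uint8(173), np.uint8(239)), (148, np.uint8(12), np.uint8(177), np.uint8(240))] [(226, np.uint8(13), np.uint8(176), np.uint8(248)), (228, np.uint8(13), np.uint8(172), np.uint8(248)), (230, np.uint8(13), np.uint8(174), np.uint8(248)), (232, np.uint8(12), np.uint8(173), np.uint8(248)), (234, np.uint8(12), np.uint8(173), np.uint8(246)), (236, np.uint8(13), np.uint8(140), np.uint8(234)), (238, np.uint8(15), np.uint8(119), np.uint8(235)), (240, np.uint8(15), np.uint8(117), np.uint8(235)), (242, np.uint8(15), np.uint8(118), np.uint8(235))]
```

```bash
python3 -m inch '[[[0.0027,-0.0009,-0.02],[0,0,0],0.07],[[0,0,-0.025],[0,0,0],0.07],[[0,0,-0.025],[0,0,0],0.07],[[0,0,-0.025],[0,0,0],0.07],[[0,0,-0.02],[0,0,0],0.07],[[0,0,-0.011],[0,0,0],0.07],[[0,0,-0.0022],[0,0,0],0.07],[[0,0,0],[0,0,0],0.07]]'
python3 -m inch '[[[0,0,0],[0,0,0],0.02],[[0,0,0],[0,0,0],0.02],[[0,0,0],[0,0,0],0.02],[[0,0,0],[0,0,0],0.02],[[0,0,0],[0,0,0],0.02],[[0,0,0],[0,0,0],0.02],[[0,0,0.015],[0,0,0],0.02],[[0,0,0.025],[0,0,0],0.02]]' 45
```

```text
time: 15.85
position: [0.5251, -0.3507, 0.0048]
ee_rot: [-0.093, 0.996, 0.002, -0.0]
force: [0.3, 0.2, -0.0]
gripper_width: 0.738
grasp_force: 0.0
time: 16.85
position: [0.5247, -0.3504, 0.0449]
ee_rot: [-0.093, 0.996, 0.003, -0.001]
force: [-0.1, 0.1, -0.6]
gripper_width: 0.312
grasp_force: 45.0
```

```bash
python3 -m inch '[[[0,0.02,0.05],[0,0,-0.85],0.02],[[0.01,0.05,0.05],[0,0,-0.85],0.02],[[0.01,0.06,0],[0,0,-0.85],0.02],[[0.012,0.06,0],[0,0,-0.85],0.02],[[0.012,0.06,0],[0,0,-0.85],0.02],[[0.012,0.06,0],[0,0,-0.85],0.02],[[0.012,0.06,0],[0,0,-0.85],0.02],[[0.012,0.06,0],[0,0,-0.85],0.02]]'
python3 -m inch '[[[0.005,0.04,0],[0.17,-2.5,0],0.02],[[0.005,0.03,-0.005],[0.17,-2.5,0],0.02],[[0.005,0.025,-0.01],[0.17,-2.5,0],0.02],[[0.005,0.018,-0.01],[0.17,-2.5,0],0.02],[[0.005,0.01,-0.01],[0.17,-2.5,0],0.02],[[0.0045,0.0045,-0.0105],[0.17,-2.5,0],0.02],[[0,0,0],[0,0,0],0.02],[[0,0,0],[0,0,0],0.02]]'
python3 - <<'E'
from h import *
from scipy.spatial.transform import Rotation as R
s=get_state(); print(s["position"].round(4)); print((R.from_quat(s["ee_rot"]).as_matrix()*[-1,1,-1]).round(3))
ci=camera_info("wrist"); save("wrist","w8")
im=cv2.imread("pics/w8.png"); o=cv2.imread("pics/w4.png")
H=lambda a:cv2.cvtColor(a,cv2.COLOR_BGR2HSV)
def body(a):
    h=H(a); m=np.uint8((h[...,1]>150)&(h[...,2]>60)&(h[...,0]<16)); m[:140]=0; m[225:]=0; m[:,:215]=0; m[:,300:]=0
    xs=[np.where(m[v])[0] for v in (170,185,200)]; return [(x.min(),x.max()) for x in xs if len(x)]
print("body w4,w8",body(o),body(im))
def ferr(a):
    h=H(a); m=(h[...,0]>18)&(h[...,0]<30)&(h[...,1]>110)
    return [(x.min()+230,x.max()+230) for x in (np.where(m[v,230:280])[0] for v in (115,125,135)) if len(x)],[v for v in range(95,165) if m[v,255]]
print("ferrule w4",ferr(o));print("w8",ferr(im))
# floor/keeper: template match of pocket 4 keeper+floor-start patch (w4) in w8
t=o[28:66,215:290]; r=cv2.matchTemplate(im,t,cv2.TM_CCOEFF_NORMED); print(cv2.minMaxLoc(r))
E
```

```text
time: 17.85
position: [0.604, 0.0752, 0.1393]
ee_rot: [-0.033, 0.999, 0.002, 0.0]
force: [1.3, -0.2, -1.5]
gripper_width: 0.315
grasp_force: 45.0
time: 18.85
position: [0.6334, 0.2005, 0.0936]
ee_rot: [-0.033, 0.991, 0.007, 0.131]
force: [-0.5, 0.6, -1.5]
gripper_width: 0.314
grasp_force: 45.0
[0.6334 0.2005 0.0936]
[[ 0.964 -0.068 -0.258]
 [ 0.064  0.998 -0.022]
 [ 0.259  0.005  0.966]]
body w4,w8 [(np.int64(227), np.int64(280)), (np.int64(227), np.int64(281)), (np.int64(229), np.int64(280))] [(np.int64(230), np.int64(283)), (np.int64(228), np.int64(283)), (np.int64(229), np.int64(282))]
ferrule w4 ([(np.int64(237), np.int64(271)), (np.int64(237), np.int64(272)), (np.int64(238), np.int64(272))], [106, 107, 108, 109, 110, 111, 112, 113, 114, 115, 116, 117, 118, 119, 120, 121, 122, 123, 124, 125, 126, 127, 128, 129, 130, 131, 132, 133, 134, 135, 136, 137, 138, 139, 140, 141, 142, 143, 144, 145, 146, 147, 148, 149, 150, 151, 152])
w8 ([(np.int64(238), np.int64(271)), (np.int64(237), np.int64(271)), (np.int64(239), np.int64(271))], [106, 107, 108, 109, 110, 111, 112, 113, 114, 115, 116, 117, 118, 119, 120, 121, 122, 123, 124, 125, 126, 127, 128, 129, 130, 131, 132, 133, 134, 135, 136, 137, 138, 139, 140, 141, 142, 143, 144, 145, 146, 147, 148, 149, 150, 151, 152, 153])
(-0.5787094235420227, 0.7430922389030457, (84, 2), (221, 31))
```

Run:
```python
from h import *
ci=camera_info("wrist"); print(get_state()["position"].round(4))
a=np.array([.9977,.068])
for n in ("w4","w8"):
    h=cv2.cvtColor(cv2.imread(f"pics/{n}.png"),cv2.COLOR_BGR2HSV); 
    for v in (36,42,46,50,70,76,82,88,94):
        m=(h[v,:,1]<70); d=np.diff(np.r_[0,m[200:310].astype(int),0]); b=np.where(d==1)[0]+200; e=np.where(d==-1)[0]+199
        o=[(int(x),int(y)) for x,y in zip(b,e) if y-x>8]
        z=.053 if v<55 else .018
        print(n,v,o,[ray("wrist",(x+y)/2,v,z,ci)[:2].round(4).tolist() for x,y in o] if n=="w8" else "")
```

```text
[0.6335 0.2005 0.0936]
w4 36 [(217, 286), (288, 308)] 
w4 42 [(217, 308)] 
w4 46 [(218, 308)] 
w4 50 [(218, 307)] 
w4 70 [(236, 269)] 
w4 76 [(200, 215), (236, 269), (275, 286), (288, 303)] 
w4 82 [(237, 268)] 
w4 88 [(237, 268)] 
w4 94 [(237, 268)] 
w8 36 [(228, 299)] [[0.5221, 0.1991]]
w8 42 [(228, 306)] [[0.5257, 0.2015]]
w8 46 [(228, 299)] [[0.5283, 0.1996]]
w8 50 [(228, 299)] [[0.5308, 0.1998]]
w8 70 [(246, 280)] [[0.5481, 0.2019]]
w8 76 [(200, 215), (246, 309)] [[0.5547, 0.1612], [0.5518, 0.2129]]
w8 82 [(200, 215), (246, 308)] [[0.5594, 0.1613], [0.5564, 0.2129]]
w8 88 [(246, 279)] [[0.5619, 0.2025]]
w8 94 [(246, 279)] [[0.5665, 0.2029]]
```

```bash
python3 -m inch '[[[0.001,0.0061,-0.006],[0,0,0],0.02],[[0,0,-0.02],[0,0,0],0.02],[[0,0,-0.0186],[0,0,0],0.02],[[0,0,0],[0,0,0],0.02],[[-0.008,-0.0006,-0.0021],[0,0,0],0.02],[[-0.009,-0.0006,-0.0024],[0,0,0],0.02],[[-0.008,-0.0005,-0.0022],[0,0,0],0.02],[[0,0,0],[0,0,0],0.02]]' 60
python3 -m inch '[[[-0.004,-0.0003,-0.0011],[0,0,0],0.02],[[-0.004,-0.0003,-0.0011],[0,0,0],0.02],[[0,0,0],[0,0,0],0.02],[[0,0,0],[0,0,0],0.02],[[0,0,0],[0,0,0],0.02],[[0,0,0],[0,0,0],0.02],[[0,0,0],[0,0,0],0.02],[[0,0,0],[0,0,0],0.02]]'
```

```text
time: 19.9
position: [0.6085, 0.2051, 0.0415]
ee_rot: [-0.034, 0.991, 0.007, 0.131]
force: [0.4, -0.5, -0.9]
gripper_width: 0.312
grasp_force: 60.0
time: 20.9
position: [0.6013, 0.2045, 0.0393]
ee_rot: [-0.034, 0.991, 0.007, 0.131]
force: [4.0, 0.3, 0.8]
gripper_width: 0.311
grasp_force: 60.0
```

Contact came where expected, so I'm pushing and lowering as before.

```bash
python3 -m inch '[[[-0.003,-0.0002,-0.0008],[0,0,0],0.02],[[-0.003,-0.0002,-0.0006],[0,0,0],0.02],[[-0.003,-0.0002,-0.0005],[0,0,0],0.02],[[-0.0015,-0.0001,-0.0003],[0,0,0],0.02],[[0,0,0],[0,0,0],0.02],[[0,0,0],[0,0,0],0.02],[[0,0,0],[0,0,0],0.02],[[0,0,0],[0,0,0],0.02]]'
python3 -m inch '[[[-0.0008,-0.0001,-0.0024],[-0.17,2.5,0],0.02],[[-0.0008,-0.0001,-0.0024],[-0.17,2.5,0],0.02],[[-0.0006,0,-0.0024],[-0.17,2.5,0],0.02],[[-0.0006,0,-0.0024],[-0.17,2.5,0],0.02],[[-0.0006,0,-0.0024],[-0.17,2.5,0],0.02],[[-0.0006,0,-0.0024],[-0.17,2.5,0],0.02],[[0,0,0],[0,0,0],0.02],[[0,0,0],[0,0,0],0.02]]'
```

```text
time: 21.9
position: [0.5916, 0.204, 0.0376]
ee_rot: [-0.034, 0.991, 0.007, 0.132]
force: [7.2, -0.5, 2.5]
gripper_width: 0.314
grasp_force: 60.0
time: 22.9
position: [0.5877, 0.2037, 0.0227]
ee_rot: [-0.033, 0.999, 0.003, 0.001]
force: [8.6, -0.2, -0.4]
gripper_width: 0.313
grasp_force: 60.0
```

```bash
python3 -m inch '[[[0,0,0],[0,0,0],0.034],[[0,0,0],[0,0,0],0.04],[[0,0,0],[0,0,0],0.045],[[0,0,0],[0,0,0],0.05],[[0,0,0],[0,0,0],0.05],[[0,0,0.02],[0,0,0],0.05],[[0,0,0.04],[0,0,0],0.05],[[0,0.035,0.06],[0,0,0],0.05]]' 45
python3 -m inch '[[[-0.02,0,0.02],[0,0,0],0.05],[[-0.02,0,0.02],[0,0,0],0.05],[[-0.02,0,0.02],[0,0,0],0.05],[[0,0,0.02],[0,0,0],0.05],[[0,0,0],[0,0,0],0.05],[[0,0,0],[0,0,0],0.05],[[0,0,0],[0,0,0],0.05],[[0,0,0],[0,0,0],0.05]]'
python3 - <<'E'
from h import *
ci=camera_info("wrist"); im=save("wrist","w9"); get_image("top")
print("w",*find("wrist","handle_a")[:6],sep="\n"); print("t",*find("top","handle_a"),sep="\n")
h=cv2.cvtColor(im,cv2.COLOR_RGB2HSV); m=np.uint8((h[...,1]>150)&(h[...,2]>80)&(h[...,0]<15)); m[240:]=0
m=cv2.morphologyEx(m,cv2.MORPH_CLOSE,np.ones((5,5)))
n,l,st,ce=cv2.connectedComponentsWithStats(m)
for k in range(1,n):
    if st[k,4]>600:
        ys,xs=np.where(l==k); pts=np.array([ray("wrist",a,b,.044,ci)[:2] for a,b in zip(xs,ys)])
        print(st[k],[np.round(v,1) for v in cv2.minAreaRect(pts.astype(np.float32)*1000)])
E
```

```text
time: 23.9
position: [0.5863, 0.2339, 0.1368]
ee_rot: [-0.032, 0.999, 0.002, -0.001]
force: [1.0, 0.6, 0.3]
gripper_width: 0.523
grasp_force: 0.0
time: 24.9
position: [0.5266, 0.235, 0.2159]
ee_rot: [-0.033, 0.999, 0.002, -0.001]
force: [0.1, 0.3, 0.4]
gripper_width: 0.525
grasp_force: 0.0
w
(0.98, [0.3413, -0.1711, 0.002])
(0.75, [0.5915, 0.0664, 0.0224])
(0.73, [0.5876, 0.1341, 0.0201])
(0.71, [0.3506, 0.0075, 0.0023])
(0.64, [0.3127, 0.2027, -0.0023])
(0.63, [0.5786, 0.2753, 0.02])
t
(0.96, [0.3437, -0.1753, 0.0021])
(0.84, [0.5903, 0.0641, 0.0183])
(0.76, [0.3525, 0.0014, -0.0032])
(0.69, [0.5777, 0.1998, 0.0247])
(0.67, [0.3151, 0.2011, -0.0])
(0.66, [0.2769, -0.3518, -0.0025])
(0.62, [0.5898, 0.128, 0.0144])
[ 110  181   26   49 1032] [array([582. ,  68.9]), array([66., 34.]), np.float64(4.2)]
[ 159  181   28   59 1224] [array([583.5, 136.8]), array([77.3, 30.7]), np.float64(4.3)]
[ 214  181   24   59 1331] [array([578.5, 203.8]), array([76.4, 29.1]), np.float64(2.7)]
[ 271  180   24   60 1343] [array([573.2, 274.4]), array([77.8, 29.4]), np.float64(5.0)]
```

```bash
python3 -c "
from plant import *
print(hand_in())"
```

```text
the job is handed in; nothing more can be done
None
```

I loaded both spare brown handles into the two empty pockets (3 and 4) and handed the job in at about 25 s. Both were level at floor height when released and measured in line with the ones already there; the hand-in gave no verdict back.

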